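# Run the bone-sampling board out to its red line and hold it

## Robot

A 6-joint arm with a two-finger parallel gripper is mounted at the origin on the work surface. World frame = base frame: x ahead of the robot, y to its left, z up, the work surface at z = 0. Lengths are in m, angles in rad, forces in N, time in s.
With the tool pointing down it reaches from about 0.3 to 0.85 m from the base axis. Payload 5.4 kg.
Tool frame: the origin (TCP) lies at the centre of the arm's flange, where the gripper is bolted on; the fingertips stand 173 mm ahead of it and the grasp point (between the pads) lies arm.grip_depth ahead of it (arm.grip_depth is the distance from the TCP to the grasp point, in m); z points along the fingers, y is the line along which they close (so a half turn about z gives the same grasp; the last joint's range is limited). The gripper opens to 85 mm and grips with 20 to 120 N. Pads are 22 mm wide; open, the fingers measure 114 mm over their backs; the gripper's body (76 mm by 85 mm) begins 54 mm behind the grasp point. The pads swing forward as they close: fully open they stand 13 mm farther back than shut.
Start: joints at [-1.556, 0.158, 1.597, -0, 1.386, -0.21], TCP at [0.128, -0.561, 0.405] pointing down, gripper open.
Joint ranges: [-2.91, 2.91], [-0.94, 2.29], [0.18, 2.7], [-1.29, 4.43], [0.17, 2.64], [-3, 3]. Speed limits (rad/s): [2.57, 2.57, 3.14, 3.14, 3.14, 3.14].

## Interface

Orientations are given as a unit quaternion [x, y, z, w].
In Python, from plant import status, viewer, arm gives the robot as it stands.
- The arm moves only by the tool jog_arm, never from a script. Its argument "steps" is one flat list of numbers, 7 for each row, row after row: the shift along the world's x, y, z scaled (see below), then the turn, a rotation vector about the world's x, y, z scaled (see below), then the opening, from 0 (shut) to 1 (fully open). A call has 1 to 12 rows; each row shifts and turns the commanded pose from where the row before left it; what a row does not reach is not made up. The controller multiplies each number of a shift by 100 cm and each number of a turn by 45 degrees. A row lasts 1/12 s, in which the tool goes at most 41.7 mm and 7.16 degrees, less where a joint would pass 70% of its speed; a pose out of reach is approached as far as the arm can. A call with a number of a shift or a turn outside -1 to 1 is refused whole. A call with a gripper value outside its range is refused whole. The fingers move at their own pace and stop on an object; "grip_force" is the grip in N (left out, the last holds). Time passes only in rows, so rows that do not move let the fingers close. It gives the time, the measured TCP pose, the force, the opening and the grip force at its end, in the units of the state.
- status.sense(): the state, without advancing time (a new reading comes with each control period).
- viewer.capture(name): name is "side" or "top"; returns a dict with "frame" (384x512x3 uint8, blue, green, red), "fx", "fy", "cx", "cy" (pixels), "rvec" (rotation vector, rad) and "tvec" (3), from world to camera coordinates, as OpenCV has them. Camera axes: x right, y down, z forward; pixel columns grow to the right and rows downward; lengths in m; the calibration is good to about 2 mm. A picture is of the moment at which its call begins. There is no depth.
- arm.finish_job(): hands the job in; it is judged then, once.
The state is a dict: "time": time; "q": joint angles; "qvel": joint speeds; "joint_efforts": joint torques, N m; "position": TCP position; "ee_rot": TCP orientation; "force": force on the tool from outside, world axes, zero at the start; "torque": the same for the moment, N m; "gripper_width": opening from 0.0 (shut) to 1.0 (fully open); "gripper_force": force on a finger pad.
Only numpy, scipy, OpenCV 4.12 (cv2) and the standard library are available. Lean on these libraries where they do the work, as an engineer would, in place of code of your own. Each camera call takes 0.05 s, during which the arm holds its last target. There are 200 camera calls.

## Task

Take the yellow sampling board by its black handle, push it back until you feel it bear firmly and squarely on the blue stop on the grey riser, then slide it straight out along the riser, bone end first, until the red line across the board lies over the riser's outer edge. So far out the board would tip over the edge, so keep hold of it, flat on the riser, and finish while still holding it. Leave the tray, the jar and the red rack where they are.

Things in the scene. Friction and masses are not known exactly. Their poses are not given: they have to be found in the camera images.
- riser: Fixed low bench: grey deck 260 (x) x 150 (y) x 12 mm on two aluminium legs, deck top 80 mm above the work surface. Origin under its centre at the work surface; its x axis points outward, the way the board is slid, and z is up. The deck ends at x = +130 mm (outer edge). It stands at a different place and yaw each time.
- edge (a point): Middle of the riser's outer edge, at the height of the deck top; axes as the riser's.
- stop: Blue stop bar fixed across the riser's deck near its inner end, 18 (x) x 120 (y) x 20 mm tall, set at a different distance each time. Origin: on the deck at the middle of its front face, the face that the board's inner end bears on (the bar lies on the -x side of it); axes as the riser's.
- board: Loose yellow board 260 (x) x 110 (y) x 12 mm on the deck, up to 7 degrees askew, inner end 15 to 35 mm clear of the stop. Origin under its centre; x points to the bone end. Fixed on it at x = +78 mm: a bone on a cork ring 80 mm across, 66 mm tall overall. 0.41 to 0.69 kg, centre of mass about x = +23 mm, so it tips when its red line is over the edge unless the handle end is held.
- handle (a point): Centre of the black handle block that stands on the board's inner end, at board x = -90 mm, y = 0: 50 long (board x) x 16 thick (board y) x 44 mm tall, from 12 to 56 mm above the board's underside; this point is 34 mm above the underside. Axes as the board's.
- line (a point): Middle of the red line across the board, 8 mm wide, at board x = -30 mm, at the height of the board's underside; axes as the board's. It is to come over point edge.
- tray: Bystander: shallow steel catch tray 130 x 120 x 22 mm, loose on the work surface beyond the riser's outer edge, below where the bone end comes. Origin under its centre.
- jar: Bystander: clear jar with orange cap, 52 mm across, 85 mm tall, loose, standing beside the riser on its -y side. Origin under its centre.
- rack: Bystander: red tube rack with white caps, 100 x 70 x 49 mm, loose, beside the riser on its -y side. Origin under its centre.

How it is judged:
By the outcome, as a careful person would: the job done as asked, in the order asked, and still so for the second after the job is handed in, while the arm keeps its last pose, push and grip.
It also fails if it takes over 35 s, if anything falls off the work surface, if the arm or the gripper's body presses on something with over 40 N, if the wrist force passes 120 N, or if a joint passes its speed limit or range.

## Working session

There is one attempt and no reset: what is moved stays moved. The work goes in short steps, Python scripts to look and compute and a tool call to move; the robot and the scene stay as the last step left them, time stands still between calls to the robot, and variables do not carry over. Pictures are saved under pics/ and viewed, at most 10 in all, crops included, and the job is handed in when it is done.

Besides the shell and the picture viewer there is one more tool, called after "Emit:" as name(argument=value, ...) on one line, values as JSON. jog_arm: Moves the arm, as the interface text tells. Shifts and turns lie within -1 to 1; 1 stands for 100 cm of shift or 45 degrees of turn. Its arguments: {"type":"object","properties":{"steps":{"type":"array","items":{"type":"number"}},"grip_force":{"type":"number"}},"required":["steps"]}

```bash
mkdir -p pics; ls; cat > h.py <<'E'
import numpy as np, cv2, pickle
from plant import status, viewer, arm
def cap(n,f=None):
    c=viewer.capture(n)
    if f: cv2.imwrite('pics/'+f,c['frame']); pickle.dump(c,open('pics/'+f+'.pkl','wb'))
    return c
def ray(c,uv,z):
    R=cv2.Rodrigues(np.array(c['rvec'],float))[0]; t=np.array(c['tvec'],float).ravel()
    o=-R.T@t; uv=np.atleast_2d(np.array(uv,float))
    d=np.c_[(uv[:,0]-c['cx'])/c['fx'],(uv[:,1]-c['cy'])/c['fy'],np.ones(len(uv))]@R
    return o+d*((z-o[2])/d[:,2])[:,None]
def proj(c,p):
    K=np.array([[c['fx'],0,c['cx']],[0,c['fy'],c['cy']],[0,0,1]])
    return cv2.projectPoints(np.atleast_2d(np.array(p,float)),np.array(c['rvec'],float),np.array(c['tvec'],float),K,None)[0][:,0]
E
python3 - <<'E'
from h import *
s=status.sense(); print({k:np.round(v,3) for k,v in s.items()}, arm.grip_depth)
a=cap('top','top0.png');b=cap('side','side0.png')
for c in(a,b): R=cv2.Rodrigues(np.array(c['rvec'],float))[0]; print(-R.T@np.array(c['tvec']).ravel(),c['fx'])
E
```

```text
pics
{'time': np.float64(0.0), 'q': array([-1.556,  0.159,  1.598, -0.   ,  1.386, -0.21 ]), 'qvel': array([-0.   ,  0.   , -0.   ,  0.   ,  0.001,  0.002]), 'joint_efforts': array([-1.0000e-03, -3.9600e+01, -3.3143e+01, -0.0000e+00,  8.0000e-03,
       -0.0000e+00]), 'position': array([ 0.128, -0.56 ,  0.404]), 'ee_rot': array([ 0.994,  0.112,  0.   , -0.001]), 'force': array([0.257, 0.405, 0.727]), 'torque': array([-0.002,  0.044,  0.032]), 'gripper_force': np.float64(0.0), 'gripper_width': np.float64(0.999)} 0.1547
[0.56167892 0.03386502 0.79664078] 411.72662662072963
[0.54734216 0.65236713 0.8166999 ] 469.59747252552495
```

View pics/top0.png

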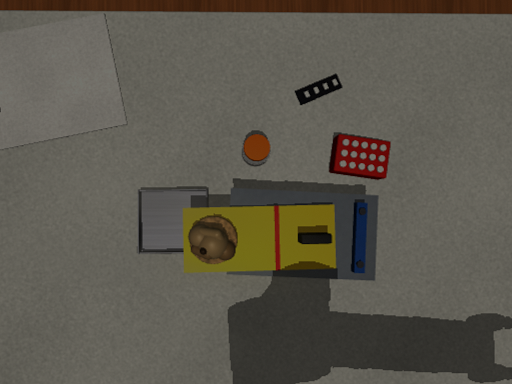

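View pics/side0.png

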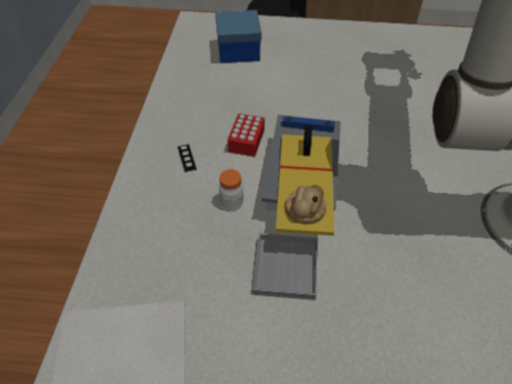

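The top view shows the board with its corners near (183,207), (335,205), (337,270) and (184,272). The handle is at (315,239), the red line at u≈277, the blue stop at u≈360, and the bone end points left towards the tray. The side view agrees. Next I'll measure with colour masks.

```bash
cat > m.py <<'E'
from h import *
def board(c,H0=(15,35)):
    hsv=cv2.cvtColor(c['frame'],cv2.COLOR_BGR2HSV); return hsv
def big(m):
    cs=cv2.findContours(m,cv2.RETR_EXTERNAL,cv2.CHAIN_APPROX_NONE)[0]; return max(cs,key=cv2.contourArea)[:,0]
def rect(c,lo,hi,z,roi=None):
    hsv=board(c); m=cv2.inRange(hsv,lo,hi)
    if roi: k=np.zeros_like(m); k[roi[1]:roi[3],roi[0]:roi[2]]=255; m&=k
    p=ray(c,big(m),z)[:,:2]
    (cx,cy),(w,h),a=cv2.minAreaRect((p*1000).astype(np.float32)); return np.round([cx,cy,w,h,a],1)
E
python3 - <<'E'
from m import *
c=pickle.load(open('pics/top0.png.pkl','rb')); d=pickle.load(open('pics/side0.png.pkl','rb'))
print('board',rect(c,(20,150,60),(35,255,255),.092,))
print('handle',rect(c,(0,0,0),(179,255,45),.136,(296,228,334,248)))
print('stop',rect(c,(100,120,40),(125,255,255),.100,(340,190,380,280)))
print('line',rect(c,(0,150,60),(8,255,255),.092,(268,200,285,275)))
print('side stop',rect(d,(100,120,40),(125,255,255),.100,(270,110,350,135)))
print('side line',rect(d,(0,150,60),(8,255,255),.092,(270,160,340,175)))
print('rack',rect(c,(0,150,60),(8,255,255),.049,(325,125,400,190)))
print('jar',ray(c,[[257,147]],.085))
print('bench corners', ray(c,[[190,196],[377,196],[375,279],[232,180],[362,186]],.08))
# zoomed crop
f=c['frame'][170:290,170:390]; cv2.imwrite('pics/z0.png',cv2.convertScaleAbs(cv2.resize(f,None,fx=3.6,fy=3.6,interpolation=cv2.INTER_CUBIC),alpha=1.8))
E
```

```text
board [507.6  55.1 109.8 155.9   0.8]
handle [511.  -84.   53.4  17.7  89.3]
stop [ 508.1 -169.    18.2  119.5   86.7]
line [507.7 -26.9 109.3   6.5   1. ]
side stop [ 506.3 -161.7   34.2  117.6   87. ]
side line [506.5 -30.3 109.9   4.3   0.8]
rack [ 653.5 -189.    97.1   68.6   81.3]
jar [[0.66502954 0.0051553  0.085     ]]
bench corners [[ 0.5810876   0.12197926  0.08      ]
 [ 0.57818001 -0.20555803  0.08      ]
 [ 0.43297265 -0.19934647  0.08      ]
 [ 0.60830324  0.04907646  0.08      ]
 [ 0.59601159 -0.17920946  0.08      ]]
```

View pics/z0.png

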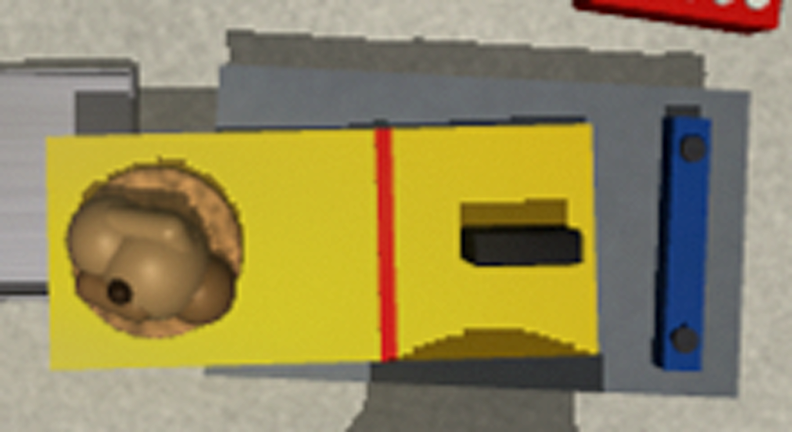

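The crop shows the deck corners clearly at (218,66), (205,372), (750,93) and (737,395) in crop pixels. The stop's front face, in the same pixels, runs from (664,115) to (653,370). The riser is about 3–4° askew to the board.

```bash
python3 - <<'E'
from m import *
c=pickle.load(open('pics/top0.png.pkl','rb'))
k=lambda l: np.array(l)/3.6+170-0.36
P=ray(c,k([[218,66],[205,372],[737,395],[750,93]]),.08)[:,:2]*1000
print(P.round(1)); 
for i in range(4):
    v=P[(i+1)%4]-P[i]; print(np.linalg.norm(v).round(1),np.degrees(np.arctan2(v[1],v[0])).round(2))
print('edge mid',P[:2].mean(0),'centre',P.mean(0))
# line fits in the blue mask: per-row leftmost/rightmost
hsv=board(c); m=cv2.inRange(hsv,(100,120,40),(125,255,255)); m[:, :345]=0; m[:,375:]=0; m[:195]=0; m[280:]=0
# front top edge: dark front face? sample a row
print(c['frame'][240,345:375].tolist())
rows=[r for r in range(206,268)]
L=[np.where(m[r])[0][0]-.5 for r in rows if m[r].any()]; 
Q=ray(c,np.c_[L,rows[:len(L)]],.10)[:,:2]*1000
vx,vy,x,y=cv2.fitLine(Q.astype(np.float32),cv2.DIST_HUBER,0,.01,.01).ravel(); print('stop front',x,y,np.degrees(np.arctan2(vy,vx)))
my=cv2.inRange(hsv,(20,150,40),(35,255,255))
def fit(Q): vx,vy,x,y=cv2.fitLine(Q.astype(np.float32),cv2.DIST_HUBER,0,.01,.01).ravel(); return np.round([x,y,np.degrees(np.arctan2(vy,vx))],2)
r=range(210,266)
print('inner end',fit(ray(c,[[np.where(my[i])[0][-1]+.5,i] for i in r],.092)[:,:2]*1000))
print('outer end',fit(ray(c,[[np.where(my[i])[0][0]-.5,i] for i in r],.092)[:,:2]*1000))
q=range(190,270)
print('side+x',fit(ray(c,[[i,np.where(my[:,i])[0][0]-.5] for i in range(190,330)],.092)[:,:2]*1000))
print('side-x',fit(ray(c,[[i,np.where(my[:,i])[0][-1]+.5] for i in q],.092)[:,:2]*1000))
E
```

```text
[[ 594.4   52.3]
 [ 447.4   59.7]
 [ 432.4 -198.2]
 [ 579.1 -207.3]]
147.2 177.11
258.4 -93.34
147.0 -3.55
260.1 86.62
edge mid [520.92851287  56.03080012] centre [513.32732404 -73.36323127]
[[60, 59, 57], [59, 58, 56], [60, 59, 57], [59, 58, 56], [59, 58, 56], [60, 60, 57], [57, 54, 52], [39, 34, 31], [15, 6, 3], [14, 6, 3], [41, 20, 8], [70, 34, 15], [67, 33, 14], [68, 33, 13], [66, 32, 13], [66, 32, 13], [67, 32, 13], [67, 33, 13], [66, 32, 13], [67, 32, 12], [66, 36, 20], [60, 49, 42], [58, 58, 56], [58, 57, 55], [58, 57, 54], [58, 56, 54], [58, 57, 55], [58, 56, 54], [58, 56, 54], [57, 55, 53]]
stop front 505.86917 -159.68282 -3.6397269
inner end [ 508.24 -126.9     0.81]
outer end [510.41 132.7    1.15]Traceback (most recent call last):
  File "<stdin>", line 23, in <module>
IndexError: index 0 is out of bounds for axis 0 with size 0
```

Emit:
jog_arm(steps=[0.0159, 0.0197, -0.0018, 0, 0, 0.0722, 1, 0.0159, 0.0197, -0.0018, 0, 0, 0.0722, 1, 0.0159, 0.0197, -0.0018, 0, 0, 0.0722, 1, 0.0159, 0.0197, -0.0018, 0, 0, 0.0722, 1, 0.0159, 0.0197, -0.0018, 0, 0, 0.0722, 1, 0.0159, 0.0197, -0.0018, 0, 0, 0.0722, 1, 0.0159, 0.0197, -0.0018, 0, 0, 0.0722, 1, 0.0159, 0.0197, -0.0018, 0, 0, 0.0722, 1, 0.0159, 0.0197, -0.0018, 0, 0, 0.0722, 1, 0.0159, 0.0197, -0.0018, 0, 0, 0.0722, 1, 0.0159, 0.0197, -0.0018, 0, 0, 0.0722, 1, 0.0159, 0.0197, -0.0018, 0, 0, 0.0722, 1], grip_force=90)

```text
time: 1.1
position: [0.3195, -0.3229, 0.3826]
ee_rot: [0.899, 0.439, 0.0, -0.0]
force: [0.3, -0.6, -0.0]
gripper_width: 0.999
gripper_force: 0.0
```

Emit:
jog_arm(steps=[0.0159, 0.0197, -0.0018, 0, 0, 0.0722, 1, 0.0159, 0.0197, -0.0018, 0, 0, 0.0722, 1, 0.0159, 0.0197, -0.0018, 0, 0, 0.0722, 1, 0.0159, 0.0197, -0.0018, 0, 0, 0.0722, 1, 0.0159, 0.0197, -0.0018, 0, 0, 0.0722, 1, 0.0159, 0.0197, -0.0018, 0, 0, 0.0722, 1, 0.0159, 0.0197, -0.0018, 0, 0, 0.0722, 1, 0.0159, 0.0197, -0.0018, 0, 0, 0.0722, 1, 0.0159, 0.0197, -0.0018, 0, 0, 0.0722, 1, 0.0159, 0.0197, -0.0018, 0, 0, 0.0722, 1, 0.0159, 0.0197, -0.0018, 0, 0, 0.0722, 1, 0.0159, 0.0197, -0.0018, 0, 0, 0.0722, 1])

```text
time: 2.1
position: [0.5102, -0.0865, 0.361]
ee_rot: [0.701, 0.713, -0.0, -0.0]
force: [-0.7, -0.6, -0.1]
gripper_width: 0.998
gripper_force: 0.0
```

Emit:
jog_arm(steps=[0, 0, 0, 0, 0, 0, 1, 0, 0, 0, 0, 0, 0, 1])

```text
time: 2.27
position: [0.5099, -0.0869, 0.3609]
ee_rot: [0.701, 0.713, -0.0, -0.001]
force: [0.3, -0.2, 0.7]
gripper_width: 0.998
gripper_force: 0.0
```

```bash
cat > st.py <<'E'
from h import *
from scipy.spatial.transform import Rotation as R
def st():
    s=status.sense(); M=R.from_quat(s['ee_rot']).as_matrix(); p=np.array(s['position'])
    print('t',round(s['time'],2),'tcp',(p*1000).round(1),'grasp',((p+M[:,2]*arm.grip_depth)*1000).round(1),'ytool',np.degrees(np.arctan2(M[1,1],M[0,1])).round(2),'z',M[:,2].round(4),'F',np.round(s['force'],1),'T',np.round(s['torque'],2),'w',round(float(s['gripper_width']),3),'gf',round(float(s['gripper_force']),1),'q',np.round(s['q'],2))
E
python3 - <<'E'
from st import *
st(); cap('side','side1.png'); cap('top','top1.png')
E
```

```text
t 2.27 tcp [509.9 -86.9 360.9] grasp [509.7 -86.9 206.2] ytool 0.95 z [-1.4e-03  2.0e-04 -1.0e+00] F [ 0.3 -0.2  0.7] T [ 0.01 -0.02  0.02] w 0.998 gf 0.0 q [-0.4   0.05  1.81 -0.    1.29 -0.42]
```

View pics/side1.png

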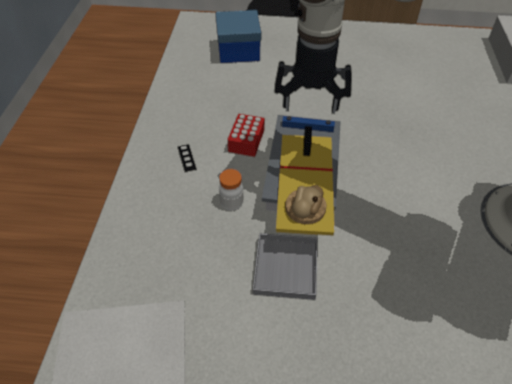

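The gripper stands open above and behind the handle, which is near (308,140) in the side view, and nothing else has moved. Now I'll descend and close.

Emit:
jog_arm(steps=[0, 0, -0.0155, 0, 0, 0, 1, 0, 0, -0.0155, 0, 0, 0, 1, 0, 0, -0.0155, 0, 0, 0, 1, 0, 0, -0.0155, 0, 0, 0, 1, 0, 0, -0.0155, 0, 0, 0, 1, 0, 0, -0.0155, 0, 0, 0, 1, 0, 0, 0, 0, 0, 0, 1])

```text
time: 2.95
position: [0.5078, -0.0882, 0.2654]
ee_rot: [0.703, 0.712, -0.001, -0.003]
force: [-0.3, 0.9, -0.1]
gripper_width: 1.002
gripper_force: 0.0
```

Emit:
jog_arm(steps=[0, 0, 0, 0, 0, 0, 0.5, 0, 0, 0, 0, 0, 0, 0.3, 0, 0, 0, 0, 0, 0, 0.1, 0, 0, 0, 0, 0, 0, 0, 0, 0, 0, 0, 0, 0, 0, 0, 0, 0, 0, 0, 0, 0, 0, 0, 0, 0, 0, 0, 0, 0, 0, 0, 0, 0, 0, 0, 0, 0, 0, 0, 0, 0, 0, 0, 0, 0, 0, 0, 0, 0], grip_force=90)

```text
time: 3.78
position: [0.5099, -0.0878, 0.2693]
ee_rot: [0.701, 0.713, -0.0, 0.0]
force: [-1.7, -1.1, 5.5]
gripper_width: 0.175
gripper_force: 88.6
```

```bash
python3 - <<'E'
from st import *
st()
E
```

```text
t 3.78 tcp [509.9 -87.8 269.3] grasp [509.9 -87.9 114.6] ytool 0.91 z [ 2.e-04 -8.e-04 -1.e+00] F [-1.7 -1.1  5.5] T [-0.    0.4   0.33] w 0.175 gf 88.6 q [-0.4   0.16  1.88 -0.    1.1  -0.42]
```

Emit:
jog_arm(steps=[0, -0.003, 0, 0, 0, -0.0165, 0, 0, -0.003, 0, 0, 0, -0.0165, 0, 0, -0.003, 0, 0, 0, -0.0165, 0, 0, -0.003, 0, 0, 0, -0.0165, 0, 0, -0.003, 0, 0, 0, -0.0165, 0, 0, -0.003, 0, 0, 0, -0.0165, 0, 0, -0.003, 0, 0, 0, 0, 0, 0, -0.003, 0, 0, 0, 0, 0, 0, 0, 0, 0, 0, 0, 0])

```text
time: 4.53
position: [0.5102, -0.111, 0.2693]
ee_rot: [0.729, 0.684, 0.001, -0.0]
force: [0.9, 6.6, 6.6]
gripper_width: 0.178
gripper_force: 88.4
```

```bash
python3 - <<'E'
from st import *
st(); c=cap('top','top2.png'); f=c['frame'][170:290,170:390]; cv2.imwrite('pics/z2.png',cv2.convertScaleAbs(cv2.resize(f,None,fx=3.6,fy=3.6,interpolation=cv2.INTER_CUBIC),alpha=1.8))
E
```

```text
t 4.53 tcp [ 510.2 -111.   269.3] grasp [ 510.4 -110.7  114.6] ytool -3.62 z [ 0.0013  0.0021 -1.    ] F [0.9 6.6 6.6] T [0.63 0.22 0.02] w 0.178 gf 88.4 q [-0.45  0.17  1.87  0.    1.1  -0.38]
```

View pics/z2.png

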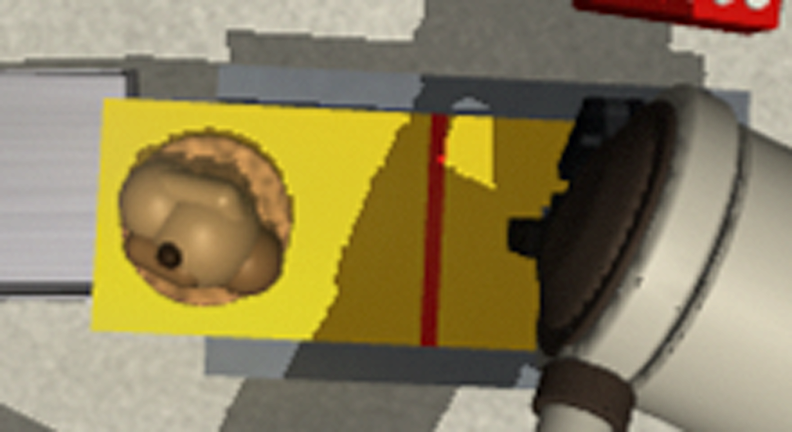

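The board is now square with the deck: its long edges run parallel to the riser's, and it is about 9 mm from the expected contact. I'll creep back and watch the force.

Emit:
jog_arm(steps=[0, -0.002, 0, 0, 0, 0, 0, 0, -0.002, 0, 0, 0, 0, 0, 0, -0.002, 0, 0, 0, 0, 0, 0, 0, 0, 0, 0, 0, 0])

```text
time: 4.92
position: [0.5102, -0.1168, 0.2693]
ee_rot: [0.729, 0.685, 0.001, -0.0]
force: [0.2, 7.4, 7.0]
gripper_width: 0.176
gripper_force: 88.5
```

Emit:
jog_arm(steps=[0, -0.002, 0, 0, 0, 0, 0, 0, 0, 0, 0, 0, 0, 0])

```text
time: 5.08
position: [0.5102, -0.1187, 0.2693]
ee_rot: [0.729, 0.685, 0.001, -0.0]
force: [0.4, 6.7, 5.8]
gripper_width: 0.176
gripper_force: 88.6
```

Emit:
jog_arm(steps=[0, -0.002, 0, 0, 0, 0, 0, 0, 0, 0, 0, 0, 0, 0])

```text
time: 5.25
position: [0.5102, -0.1207, 0.2693]
ee_rot: [0.729, 0.685, 0.001, -0.0]
force: [0.1, 6.3, 6.5]
gripper_width: 0.175
gripper_force: 88.6
```

```bash
python3 - <<'E'
from st import *
st()
E
```

```text
t 5.25 tcp [ 510.2 -120.7  269.3] grasp [ 510.4 -120.3  114.6] ytool -3.6 z [ 0.0013  0.0025 -1.    ] F [0.1 6.3 6.5] T [0.8  0.15 0.06] w 0.175 gf 88.6 q [-0.46  0.18  1.86  0.    1.1  -0.4 ]
```

Emit:
jog_arm(steps=[0, -0.0015, 0, 0, 0, 0, 0, 0, 0, 0, 0, 0, 0, 0])

```text
time: 5.42
position: [0.5102, -0.1221, 0.2693]
ee_rot: [0.729, 0.685, 0.001, -0.001]
force: [0.1, 8.9, 6.9]
gripper_width: 0.174
gripper_force: 88.6
```

Emit:
jog_arm(steps=[0, -0.0015, 0, 0, 0, 0, 0, 0, 0, 0, 0, 0, 0, 0])

```text
time: 5.58
position: [0.5102, -0.1225, 0.2693]
ee_rot: [0.729, 0.685, 0.002, -0.002]
force: [0.7, 14.6, 9.1]
gripper_width: 0.179
gripper_force: 88.9
```

```bash
python3 - <<'E'
from st import *
st()
E
```

```text
t 5.58 tcp [ 510.2 -122.5  269.3] grasp [ 510.4 -121.7  114.6] ytool -3.6 z [ 0.001   0.0057 -1.    ] F [ 0.7 14.6  9.1] T [ 1.51  0.1  -0.01] w 0.179 gf 88.9 q [-0.47  0.18  1.86  0.01  1.11 -0.41]
```

Contact. I'll press on to a firm bearing.

Emit:
jog_arm(steps=[0, -0.0015, 0, 0, 0, 0, 0, 0, 0, 0, 0, 0, 0, 0])

```text
time: 5.75
position: [0.5103, -0.123, 0.2694]
ee_rot: [0.729, 0.685, 0.003, -0.003]
force: [0.0, 19.2, 12.1]
gripper_width: 0.178
gripper_force: 89.2
```

Emit:
jog_arm(steps=[0, -0.0015, 0, 0, 0, 0, 0, 0, 0, 0, 0, 0, 0, 0, 0, 0, 0, 0, 0, 0, 0])

```text
time: 6.0
position: [0.5103, -0.1235, 0.2695]
ee_rot: [0.729, 0.685, 0.004, -0.004]
force: [0.3, 25.8, 13.0]
gripper_width: 0.174
gripper_force: 89.6
```

```bash
python3 - <<'E'
from st import *
from m import *
st(); c=cap('top','top3.png'); d=cap('side','side3.png')
hsv=board(c)
my=cv2.inRange(hsv,(20,130,25),(35,255,255))
def fit(Q): vx,vy,x,y=cv2.fitLine(Q.astype(np.float32),cv2.DIST_HUBER,0,.01,.01).ravel(); return np.round([x,y,np.degrees(np.arctan2(vy,vx))],2)
ys,xs=np.where(my); print(xs.min(),xs.max(),ys.min(),ys.max())
print('outer end',fit(ray(c,[[np.where(my[i])[0][0]-.5,i] for i in range(204,258)],.092)[:,:2]*1000))
print('side+x',fit(ray(c,[[i,np.where(my[:,i])[0][0]-.5] for i in range(205,300)],.092)[:,:2]*1000))
print('side-x',fit(ray(c,[[i,np.where(my[:,i])[0][-1]+.5] for i in range(205,300)],.092)[:,:2]*1000))
print('line',rect(c,(0,150,30),(8,255,255),.092,(270,190,310,275)))
f=d['frame'][90:250,230:380]; cv2.imwrite('pics/z3.png',cv2.convertScaleAbs(cv2.resize(f,None,fx=3.7,fy=3.7,interpolation=cv2.INTER_CUBIC),alpha=1.4))
E
```

```text
t 6.0 tcp [ 510.3 -123.5  269.5] grasp [ 510.4 -121.8  114.8] ytool -3.59 z [ 6.000e-04  1.080e-02 -9.999e-01] F [ 0.3 25.8 13. ] T [3.1  0.06 0.04] w 0.174 gf 89.6 q [-0.47  0.18  1.86  0.01  1.11 -0.41]
202 336 197 267
outer end [542.92  97.48  -3.84]Traceback (most recent call last):
  File "<stdin>", line 9, in <module>
IndexError: index 0 is out of bounds for axis 0 with size 0
```

Firm and square: 26 N back against the stop with almost no yaw moment (0.04 N·m), and the board's end is at −3.8° against −3.6° for the stop. Now I'll slide it out along the riser axis.

Emit:
jog_arm(steps=[0.0002, 0.003, 0, 0, 0, 0, 0, 0.0003, 0.005, 0, 0, 0, 0, 0, 0.0005, 0.008, 0, 0, 0, 0, 0, 0.0005, 0.008, 0, 0, 0, 0, 0, 0.0005, 0.008, 0, 0, 0, 0, 0, 0.0005, 0.008, 0, 0, 0, 0, 0, 0.0005, 0.008, 0, 0, 0, 0, 0, 0.0005, 0.008, 0, 0, 0, 0, 0, 0.0005, 0.008, 0, 0, 0, 0, 0, 0.0005, 0.008, 0, 0, 0, 0, 0, 0.0005, 0.008, 0, 0, 0, 0, 0, 0.0005, 0.008, 0, 0, 0, 0, 0])

```text
time: 7.1
position: [0.5159, -0.0406, 0.2696]
ee_rot: [0.729, 0.685, -0.0, 0.002]
force: [-0.4, -5.4, 4.3]
gripper_width: 0.178
gripper_force: 88.3
```

Emit:
jog_arm(steps=[0.0005, 0.008, 0, 0, 0, 0, 0, 0.0002, 0.004, 0, 0, 0, 0, 0, 0, 0, 0, 0, 0, 0, 0])

```text
time: 7.35
position: [0.5166, -0.0279, 0.2695]
ee_rot: [0.729, 0.685, 0.0, 0.002]
force: [2.0, -2.7, 4.2]
gripper_width: 0.174
gripper_force: 88.3
```

```bash
python3 - <<'E'
from st import *
from m import *
st(); c=cap('top','top4.png'); d=cap('side','side4.png')
try: print('line',rect(c,(0,130,30),(8,255,255),.092,(215,190,270,275)))
except Exception as e: print(e)
f=c['frame'][170:290,120:340]; cv2.imwrite('pics/z4.png',cv2.convertScaleAbs(cv2.resize(f,None,fx=3.6,fy=3.6,interpolation=cv2.INTER_CUBIC),alpha=1.8))
E
```

```text
t 7.35 tcp [516.6 -27.9 269.5] grasp [516.9 -28.2 114.8] ytool -3.56 z [ 0.0023 -0.002  -1.    ] F [ 2.  -2.7  4.2] T [-0.46  0.16  0.13] w 0.174 gf 88.3 q [-0.29  0.16  1.88 -0.    1.1  -0.22]
line [556.9  30.5   6.8  39.3  89.5]
```

View pics/z4.png

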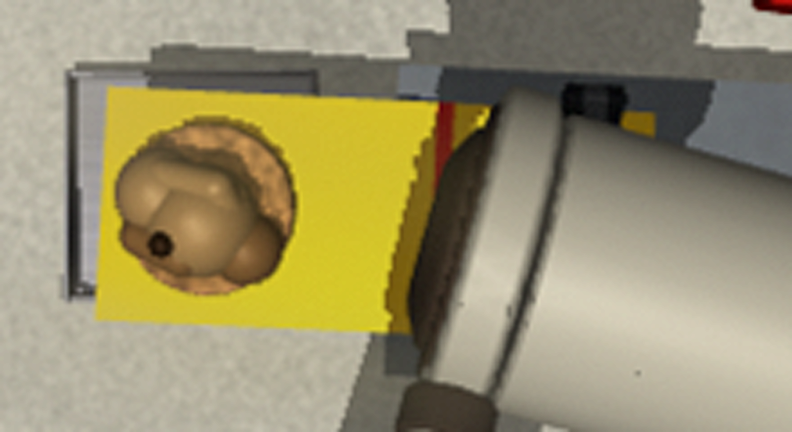

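View pics/side4.png

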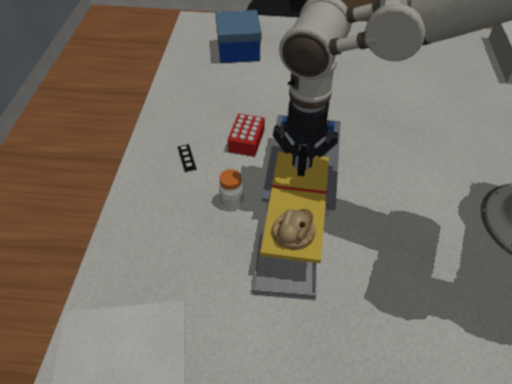

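The board is flat and square on the deck with the line about 23 mm short of the edge, at crop (443,145) against the edge at u≈398. Dead reckoning agrees. Tray, jar and rack haven't moved.

Emit:
jog_arm(steps=[0.0003, 0.005, 0, 0, 0, 0, 0, 0.0003, 0.005, 0, 0, 0, 0, 0, 0.0003, 0.005, 0, 0, 0, 0, 0, 0.0002, 0.004, 0, 0, 0, 0, 0, 0.0001, 0.002, 0, 0, 0, 0, 0, 0, 0, 0, 0, 0, 0, 0])

```text
time: 7.95
position: [0.5178, -0.0077, 0.2696]
ee_rot: [0.729, 0.685, -0.0, 0.002]
force: [0.1, -6.4, 7.7]
gripper_width: 0.174
gripper_force: 88.5
```

```bash
python3 - <<'E'
from st import *
from m import *
st(); c=cap('top','top5.png'); d=cap('side','side5.png')
def fit(Q): vx,vy,x,y=cv2.fitLine(Q.astype(np.float32),cv2.DIST_HUBER,0,.01,.01).ravel(); return np.round([x,y,np.degrees(np.arctan2(vy,vx))],2)
my=cv2.inRange(board(c),(20,130,25),(35,255,255))
print('outer end top',fit(ray(c,[[np.where(my[i])[0][0]-.5,i] for i in range(202,250)],.092)[:,:2]*1000))
for n,i,roi in(('top',c,(200,190,260,275)),('side',d,(262,180,345,215))):
    m=cv2.inRange(board(i),(0,110,25),(10,255,255)); k=np.zeros_like(m); k[roi[1]:roi[3],roi[0]:roi[2]]=255; m&=k
    y,x=np.where(m); print(n,len(x),fit(ray(i,np.c_[x,y],.092)[:,:2]*1000))
f=c['frame'][180:280,180:280]; g=d['frame'][150:250,250:350]
cv2.imwrite('pics/z5.png',cv2.convertScaleAbs(cv2.resize(np.hstack([f,g]),None,fx=4,fy=4,interpolation=cv2.INTER_CUBIC),alpha=2))
E
```

```text
t 7.95 tcp [517.8  -7.7 269.6] grasp [518.1  -8.2 114.9] ytool -3.59 z [ 0.0022 -0.0029 -1.    ] F [ 0.1 -6.4  7.7] T [-1.08  0.22  0.08] w 0.174 gf 88.5 q [-0.25  0.16  1.88 -0.    1.1  -0.18]
outer end top [529.44 211.89  -3.62]
top 29 [571.22  50.48 -14.15]
side 124 [520.34  49.35  -3.31]
```

View pics/z5.png

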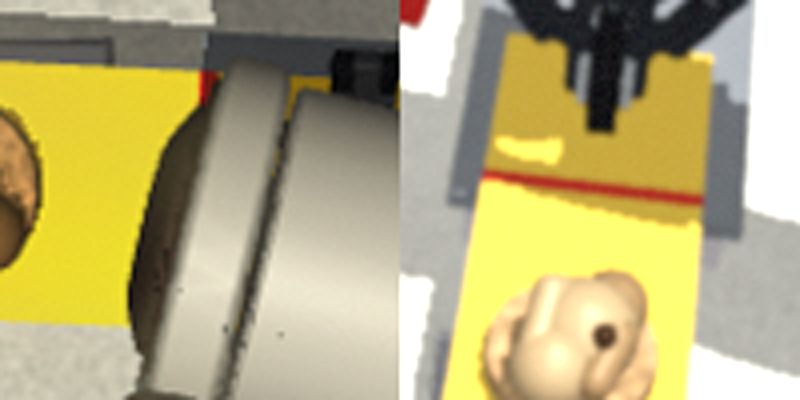

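The line is a few mm short of the edge. I'll measure the deck edge in each view with brightness profiles along the riser, so that camera bias cancels.

```bash
python3 - <<'E'
from st import *
u=np.array([.0619,.9981,0]);v=np.array([-.9981,.0619,0]);E=np.array([.5212,.0564,.08])
s=np.arange(-16,18,1)
def prof(img,lat,z=.08,off=0):
    c=pickle.load(open('pics/'+img+'.pkl','rb')); g=c['frame'].astype(np.float32)
    P=E+np.outer((s+off)/1000,u)+lat/1000*v; P[:,2]=z
    px=proj(c,P).astype(np.float32)
    return cv2.remap(g,px[None,:,0],px[None,:,1],cv2.INTER_LINEAR)[0]
print('s   ',s.tolist())
for img,l in(('side5.png',-63),('side5.png',-68),('side5.png',60),('side5.png',66),('side0.png',-63),('top0.png',-66),('top0.png',-60),('top5.png',-68)): print(img,l,prof(img,l).mean(1).astype(int).tolist())
for l in(-40,-20,0,20,40): p=prof('side5.png',l,.092,-4); r=(p[:,2]-p[:,1]).clip(0); w=np.where(r>.5*r.max(),r,0); print('line side',l,(w*(s-4)).sum()/w.sum())
for l in(-40,-20,0,20,40): p=prof('side0.png',l,.092,-83+l*.07); r=(p[:,2]-p[:,1]).clip(0); w=np.where(r>.5*r.max(),r,0); print('line side0',l,(w*(s-83+l*.07)).sum()/w.sum())
for l in(-48,-45): p=prof('top5.png',l,.092,-4); print('line top',(p[:,2]-p[:,1]).astype(int).tolist())
E
```

```text
s    [-16, -15, -14, -13, -12, -11, -10, -9, -8, -7, -6, -5, -4, -3, -2, -1, 0, 1, 2, 3, 4, 5, 6, 7, 8, 9, 10, 11, 12, 13, 14, 15, 16, 17]
side5.png -63 [56, 56, 56, 56, 56, 56, 56, 57, 57, 57, 58, 59, 60, 61, 60, 58, 56, 55, 55, 56, 59, 62, 67, 72, 78, 81, 84, 86, 87, 89, 89, 89, 89, 89]
side5.png -68 [57, 56, 56, 56, 56, 56, 56, 57, 58, 59, 61, 63, 65, 66, 67, 64, 60, 57, 57, 57, 59, 64, 69, 75, 80, 85, 88, 90, 91, 91, 91, 91, 91, 91]
side5.png 60 [55, 56, 56, 56, 56, 56, 56, 56, 55, 54, 54, 55, 55, 53, 52, 52, 52, 53, 54, 56, 58, 62, 67, 71, 75, 79, 80, 80, 81, 81, 81, 81, 82, 82]
side5.png 66 [56, 56, 56, 56, 56, 55, 55, 56, 56, 56, 55, 54, 54, 54, 53, 53, 52, 52, 53, 54, 58, 63, 67, 72, 77, 79, 81, 82, 83, 83, 83, 84, 84, 85]
side0.png -63 [90, 90, 91, 91, 91, 91, 91, 91, 91, 90, 89, 87, 82, 76, 70, 63, 56, 54, 52, 52, 55, 58, 63, 68, 72, 76, 79, 81, 82, 83, 84, 84, 84, 84]
top0.png -66 [61, 60, 60, 60, 60, 60, 60, 60, 61, 61, 61, 60, 60, 60, 59, 64, 81, 93, 99, 99, 97, 97, 98, 100, 100, 99, 98, 98, 97, 96, 96, 95, 94, 94]
top0.png -60 [61, 62, 62, 62, 61, 62, 62, 62, 62, 61, 61, 61, 61, 61, 61, 59, 57, 53, 50, 49, 48, 49, 50, 51, 51, 50, 50, 50, 51, 51, 50, 50, 50, 51]
top5.png -68 [30, 30, 30, 30, 30, 31, 31, 31, 30, 31, 31, 31, 30, 30, 43, 53, 56, 56, 54, 54, 54, 54, 54, 52, 51, 51, 52, 53, 53, 52, 52, 51, 51, 50]
line side -40 -6.984637209785128
line side -20 -6.9190659221118285
line side 0 -6.959746351749003
line side 20 -6.96546433028984
line side 40 -7.008475532708253
line side0 -40 -83.36159528815841
line side0 -20 -85.39654613624809
line side0 0 -86.93243494151332
line side0 20 -88.13865807647332
line side0 40 -90.15778087817039
line top [2, 2, 3, 2, 2, 2, 2, 2, 2, 2, 2, 1, 1, 1, 0, 17, 31, 38, 56, 81, 55, 28, 15, 8, 10, 11, 12, 11, 11, 11, 11, 11, 11, 11]
line top [2, 2, 2, 2, 2, 2, 2, 3, 3, 2, 1, 1, 1, 1, 2, 7, 16, 29, 43, 54, 34, 19, 12, 9, 10, 10, 11, 11, 10, 11, 11, 11, 11, 11]
```

Comparing line to edge within the same view, the side camera gives about 4.2 mm remaining and the board's outer end in the top view gives 4.3 mm. I'll move 4 mm.

Emit:
jog_arm(steps=[0.0001, 0.002, 0, 0, 0, 0, 0, 0.0001, 0.002, 0, 0, 0, 0, 0, 0, 0, 0, 0, 0, 0, 0, 0, 0, 0, 0, 0, 0, 0])

```text
time: 8.38
position: [0.518, -0.004, 0.2696]
ee_rot: [0.729, 0.684, -0.0, 0.002]
force: [-0.3, -7.3, 5.9]
gripper_width: 0.174
gripper_force: 88.5
```

```bash
python3 - <<'E'
from st import *
from m import *
st(); c=cap('top','top6.png'); d=cap('side','side6.png')
u=np.array([.0619,.9981,0]);v=np.array([-.9981,.0619,0]);E=np.array([.5212,.0564,.08])
def fit(Q): vx,vy,x,y=cv2.fitLine(Q.astype(np.float32),cv2.DIST_HUBER,0,.01,.01).ravel(); return np.array([x,y,np.degrees(np.arctan2(vy,vx))])
my=cv2.inRange(board(c),(20,130,25),(35,255,255))
o=fit(ray(c,[[np.where(my[i])[0][0]-.5,i] for i in range(202,250)],.092)[:,:2]*1000)
print('outer end',o,'line-edge top',(o[:2]-E[:2]*1000)@u[:2]-160)
m=cv2.inRange(board(d),(0,110,25),(10,255,255)); k=np.zeros_like(m); k[180:220,262:345]=255; m&=k
y,x=np.where(m); q=ray(d,np.c_[x,y],.092)[:,:2]*1000; f=fit(q); e=(q-E[:2]*1000)
print('side',f,'line-edge side',(e@u[:2]).mean()+2.8,'lateral range',(e@v[:2]).min(),(e@v[:2]).max())
for n,z,i0,i1,roi in(('rack',.049,pickle.load(open('pics/side0.png.pkl','rb')),d,(225,110,268,155)),): print(n,rect(i0,(0,150,60),(8,255,255),z,roi),rect(i1,(0,150,60),(8,255,255),z,roi))
cv2.imwrite('pics/z6.png',cv2.convertScaleAbs(cv2.resize(d['frame'][100:300,210:360],None,fx=3,fy=3,interpolation=cv2.INTER_CUBIC),alpha=1.6))
E
```

```text
t 8.38 tcp [518.   -4.  269.6] grasp [518.4  -4.5 114.9] ytool -3.61 z [ 0.0022 -0.0031 -1.    ] F [-0.3 -7.3  5.9] T [-1.25  0.22  0.03] w 0.174 gf 88.5 q [-0.24  0.16  1.88 -0.    1.1  -0.18]
outer end [531.87964  215.35103   -3.468589] line-edge top -0.6899088778686746
side [520.77325    53.01489    -3.4297893] line-edge side -0.6185488737212563 lateral range -55.39282327934887 54.994296245233656
rack [ 650.7 -167.9  131.2   73.2   81.6] [ 650.7 -167.9  131.3   73.2   81.6]
```

View pics/z6.png

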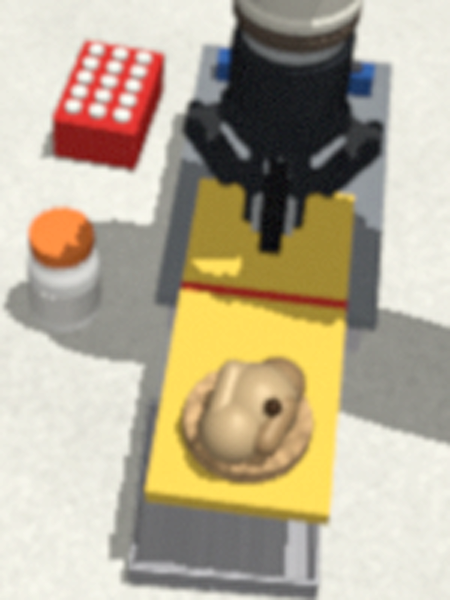

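The line, at crop (183,285)–(347,302), is within about 0.7 mm of the edge in both views. The board is flat, square, centred and still gripped, and the other things haven't moved. Handing in.

```bash
python3 -c "
from plant import arm
print(arm.finish_job())"
```

```text
the job is handed in; nothing more can be done
None
```

The job is handed in: I pushed the board squarely onto the stop at about 26 N, then slid it out until the red line was within about 1 mm of the riser's outer edge by both cameras, and it is still held flat; the rack measured unmoved, and the tray and jar looked unmoved in the pictures.

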